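# Press the blue glaze jar shut

## Robot

A 7-joint arm with a two-finger parallel gripper is mounted at the origin on the work surface; the furniture and walls round the work are solid. World frame = base frame: x ahead of the robot, y to its left, z up, the work surface at z = 0. Lengths are in m, angles in rad, forces in N, time in s.
With the tool pointing down it reaches from about 0.4 to 0.85 m from the base axis. Payload 4.5 kg.
Tool frame: the origin (TCP) lies at the very end of the fingers, on their centre line; the grasp point (between the pads) lies 19 mm behind it; z points along the fingers, y is the line along which they close (so a half turn about z gives the same grasp; the last joint's range is limited). The gripper opens to 88 mm and grips with 3 to 60 N. Pads are 18 mm wide; open, the fingers measure 123 mm over their backs; the gripper's body (75 mm by 187 mm) begins 45 mm behind the grasp point.
Start: joints at [-1.24, 0.689, -0.195, 1.565, 0.157, 0.902, -0.215], TCP at [0.183, 0.598, 0.215] pointing down, gripper open.
Joint ranges: [-3.01, 3.01], [-0.46, 2.08], [-1.47, 1.51], [0.13, 2.56], [-1, 4.14], [0.04, 2.09], [-2.66, 2.66]. Speed limits (rad/s): [2.57, 2.57, 3.14, 3.14, 3.14, 3.14, 3.14].

## Interface

Orientations are given as a unit quaternion [x, y, z, w].
In Python, from plant import r, eyes, nets gives the robot as it stands.
- The arm moves only by the shell command python3 -m pendant 'ROWS' [FORCE]. ROWS is JSON, a list of rows, each an object of numbers: "claw": the opening, from 0 (shut) to 1 (fully open); "dx", "dy", "dz": the shift along the world's x, y, z in mm; "twist": the turn about the world's z in rad. In form: [{"claw": .., "dx": .., "dy": .., "dz": .., "twist": ..}, ...]. A call has 1 to 8 rows; each row is the pose to reach, as a shift and turn from the pose commanded when the call began; what a row does not reach only later rows make up. A row lasts 1/10 s, in which the tool goes at most 50 mm and 8.59 degrees, less where a joint would pass 70% of its speed; a pose out of reach is approached as far as the arm can. A call with a gripper value outside its range is refused whole. The fingers move at their own pace and stop on an object; FORCE is the grip in N (left out, the last holds). Time passes only in rows, so rows that repeat a pose let the fingers close. It gives the time, the measured TCP pose, the force, the opening and the grip force at its end, in the units of the state.
- r.get_state(): the state, without advancing time (a new reading comes with each control period).
- eyes.snapshot(name): name is "scene" or "top"; returns (picture, depth): 480x640x3 uint8, blue, green, red; 480x640 float32, m along the optical axis (not along the pixel's ray), 0 where there is no reading.
- eyes.camera_info(name): a dict with "K" (3x3 intrinsics, pixels), "D" ([k1, k2, p1, p2, k3] as OpenCV has them; the pictures are not rectified), "world_to_cam" (4x4, takes a point from world to camera coordinates). Camera axes: x right, y down, z forward; pixel columns grow to the right and rows downward; lengths in m; the calibration is good to about 2 mm. A picture is of the moment at which its call begins. camera_info takes no time and is no camera call.
- r.finish_job(): hands the job in; it is judged then, once.
Trained networks look in the newest picture that a camera, given by its name, has taken for a name from the list of things; names that differ only in an ending like _2 or _b are one class to them, and where a whole thing is asked for, a point or a joint stands for the part that bears it (a point fixed in the world has none). Each returns a list of dicts, best first, with "confidence" (0 to 1); they miss things now and then, are a little off and sometimes report something else, mostly with a low value. They report only what shows in the picture. A call takes as long as a camera call. They do not tell look-alikes from the thing itself.
- nets.spot_in(camera, query): "box" ([left, top, width, height] as shares, 0 to 1, of the picture: columns of its width, rows of its height, round what is visible of it).
- nets.place_of(camera, query): "position" ([column, row] as shares, 0 to 1, of the picture: columns of its width, rows of its height: a listed point, or the origin of a listed thing).
The state is a dict: "clock": time; "q": joint angles; "qd": joint speeds; "joint_torque": joint torques, N m; "tool_pos": TCP position; "eef_rot": TCP orientation; "contact_force": force on the tool from outside, world axes, zero at the start; "moment": the same for the moment, N m; "opening": opening from 0.0 (shut) to 1.0 (fully open); "finger_force": force on a finger pad.
Only numpy, scipy, OpenCV 4.12 (cv2) and the standard library are available. Lean on these libraries where they do the work, as an engineer would, in place of code of your own. Each camera call takes 0.05 s, during which the arm holds its last target. There are 200 camera calls.

## Task

The blue glaze is finished with for the day, but its black press-on cap is standing proud: touch the top of the blue jar's cap lightly with the fingertips and press it straight down until it is fully home, then withdraw clear of it. Press gently, do not grasp, lift or tip the jar, and leave it where it stands. The green and ochre jars are still in use and keep their caps up: do not touch them, nor the little brass tin.

Things in the scene. Friction and masses are not known exactly. Their poses are not given: they have to be found in the camera images.
- blue_jar: small round glaze jar, light blue with a black cap, 50 mm across, loose, standing upright on the bench, about 0.12 kg. Origin at the centre of its underside, z up. With the cap fully home the jar is 68 mm tall; at the start the cap stands proud by the cap joint's value. The three jars are at least 90 mm apart, centre to centre, and which stands where varies.
- blue_jar_top (a point): centre of the flat upper face of the cap of blue_jar; the face is a disc 45 mm across, and moves with the cap
- blue_jar_cap (a joint): how far the press-on cap of blue_jar stands above its seat, in m: 0 = fully home on a hard stop, about 0.006 to 0.010 at the start, 0.03 = off the top. It slides straight down when pressed from above, stays where it is left, and needs about 2 N to move (1.5 N of friction); at the seat it stops dead.
- green_jar: small round glaze jar, moss green with a black cap, 50 mm across, loose, standing upright on the bench, about 0.12 kg. Origin at the centre of its underside, z up. With the cap fully home the jar is 68 mm tall; at the start the cap stands proud by the cap joint's value. The three jars are at least 90 mm apart, centre to centre, and which stands where varies.
- green_jar_top (a point): centre of the flat upper face of the cap of green_jar; the face is a disc 45 mm across, and moves with the cap
- green_jar_cap (a joint): how far the press-on cap of green_jar stands above its seat, in m: 0 = fully home on a hard stop, about 0.006 to 0.010 at the start, 0.03 = off the top. It slides straight down when pressed from above, stays where it is left, and needs about 2 N to move (1.5 N of friction); at the seat it stops dead.
- ochre_jar: small round glaze jar, ochre (yellow-brown) with a white cap, 50 mm across, loose, standing upright on the bench, about 0.12 kg. Origin at the centre of its underside, z up. With the cap fully home the jar is 68 mm tall; at the start the cap stands proud by the cap joint's value. The three jars are at least 90 mm apart, centre to centre, and which stands where varies.
- ochre_jar_top (a point): centre of the flat upper face of the cap of ochre_jar; the face is a disc 45 mm across, and moves with the cap
- ochre_jar_cap (a joint): how far the press-on cap of ochre_jar stands above its seat, in m: 0 = fully home on a hard stop, about 0.006 to 0.010 at the start, 0.03 = off the top. It slides straight down when pressed from above, stays where it is left, and needs about 2 N to move (1.5 N of friction); at the seat it stops dead.
- gold_tin: a small loose square brass-coloured tin, 32 x 32 mm and 28 mm tall, standing on the bench beyond the jars; origin at the centre of its underside; it is not to be touched
Things that resemble listed ones, but are neither listed nor needed, are in the scene too. Leave any purple look-alike of the blue_jar alone.

How it is judged:
On the way, in this order (a step that is already met when the one before it is completed fails the run):
1. the fingertips press on the blue jar (contact force between the fingers and blue_jar above 0.5 N), for 0.02 s.
2. the blue jar's cap is fully home (value of joint blue_jar_cap below 0.0015 m), for 0.1 s.
At the end, for the whole second after the job is handed in: the blue jar's cap is within 1.5 mm of its seat; the blue jar stands upright, at rest, within 20 mm of where it was; the other two jars are within 8 mm and their cap tops within 4 mm of where they were; the brass tin is within 8 mm of where it was (value of joint blue_jar_cap below 0.0015 m and distance of blue_jar from where it was at the start of the episode below 0.02 m and angle between blue_jar's own z axis and vertical below 0.05 rad and height (world z) of blue_jar below 0.004 m and linear speed of blue_jar below 0.01 m/s and distance of each of green_jar, ochre_jar, gold_tin from where it was at the start of the episode below 0.008 m and distance of each of green_jar_top, ochre_jar_top from where it was at the start of the episode below 0.004 m); the robot touches nothing.
It fails at once if the blue jar is pressed with more than 35 N (contact force between any of the arm, the fingers and blue_jar above 35 N).
It fails at once if the blue jar is lifted by 8 mm, or tipped by more than 0.2 rad (height (world z) of blue_jar above 0.008 m or angle between blue_jar's own z axis and vertical above 0.2 rad).
It fails at once if the blue jar's cap is pulled up (value of joint blue_jar_cap above 0.014 m).
It fails at once if the robot touches the green jar, the ochre jar or the brass tin (contact force between any of the arm, the fingers and green_jar above 0.5 N or contact force between any of the arm, the fingers and ochre_jar above 0.5 N or contact force between any of the arm, the fingers and gold_tin above 0.5 N).
It fails at once if the green jar, the ochre jar, one of their caps or the brass tin is moved (not (distance of each of green_jar, ochre_jar, gold_tin from where it was at the start of the episode below 0.008 m and distance of each of green_jar_top, ochre_jar_top from where it was at the start of the episode below 0.004 m)).
It also fails if it takes over 38 s, if anything falls off the work surface, if the arm or the gripper's body presses on something with over 40 N, if the wrist force passes 120 N, or if a joint passes its speed limit or range.

## Working session

There is one attempt and no reset: what is moved stays moved. The work goes in short steps, Python scripts to look and compute and a shell command to move; the robot and the scene stay as the last step left them, time stands still between calls to the robot, and variables do not carry over. Pictures are saved under pics/ and viewed, at most 10 in all, crops included, and the job is handed in when it is done.

```bash
mkdir -p pics
cat > h.py <<'E'
import numpy as np, cv2
from plant import r, eyes, nets
def world(cam,uv,depth=None,z=None):
    i=eyes.camera_info(cam);K=np.array(i["K"]);D=np.array(i["D"]);T=np.linalg.inv(np.array(i["world_to_cam"]))
    n=cv2.undistortPoints(np.array([[uv]],float),K,D)[0,0]; d=T[:3,:3]@np.array([n[0],n[1],1]); o=T[:3,3]
    s=depth if z is None else (z-o[2])/d[2]
    return o+s*d
E
python3 - <<'E'
from h import *
for c in("scene","top"):
    p,d=eyes.snapshot(c);cv2.imwrite(f"pics/{c}0.png",p);np.save(f"d_{c}.npy",d)
    for q in("blue_jar_top","green_jar_top","ochre_jar_top","gold_tin"):
        for x in nets.place_of(c,q)[:4]:
            u=np.array(x["position"])*[640,480]
            v=np.clip(u.round().astype(int),0,[639,479]);dd=d[v[1],v[0]]
            print(c,q,u.round(1),round(x["confidence"],2),world(c,u,dd).round(4))
s=r.get_state();print(s["clock"],s["tool_pos"],s["eef_rot"],s["opening"],s["contact_force"])
E
```

```text
scene blue_jar_top [311.8 234.5] 0.95 [0.5386 0.2607 0.0673]
scene blue_jar_top [385.1 222.2] 0.63 [0.4518 0.1638 0.0674]
scene blue_jar_top [340.7 203.2] 0.56 [0.5488 0.147  0.0732]
scene ochre_jar_top [284.  266.4] 0.75 [0.5164 0.3713 0.0743]
scene gold_tin [229.4 270.4] 0.64 [0.6528 0.3439 0.0074]
top blue_jar_top [307.6 229. ] 0.77 [0.5321 0.2792 0.0685]
top blue_jar_top [384.9 218.7] 0.58 [0.546  0.1478 0.0727]
top blue_jar_top [287.4 352.1] 0.56 [0.3271 0.3175 0.0669]
top blue_jar_top [380.6 274.1] 0.55 [0.4527 0.1577 0.0674]
top green_jar_top [318.8 285.7] 0.75 [0.4359 0.2626 0.0752]
top ochre_jar_top [251.6 242.8] 0.93 [0.5103 0.3732 0.0764]
top gold_tin [275.9 164.2] 0.68 [0.6542 0.3338 0.0294]
0.5 [0.18276973 0.59772354 0.21453259] [ 1.47860700e-01  9.89008195e-01  5.74849954e-05 -1.63021058e-05] 0.999309304800761 [ 0.17253884  1.40805358 -0.4557956 ]
```

View pics/scene0.png

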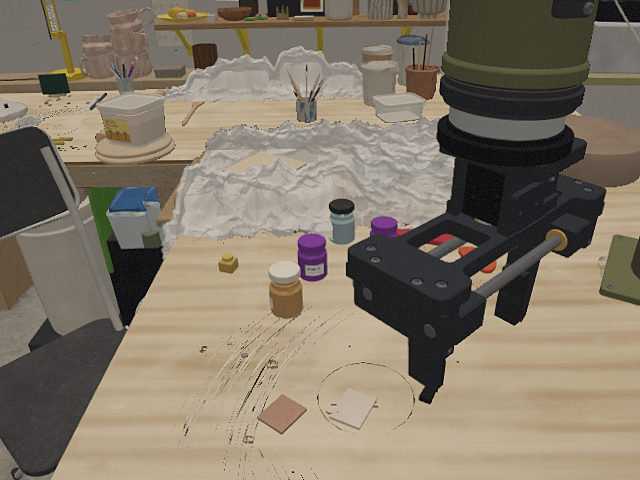

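View pics/top0.png

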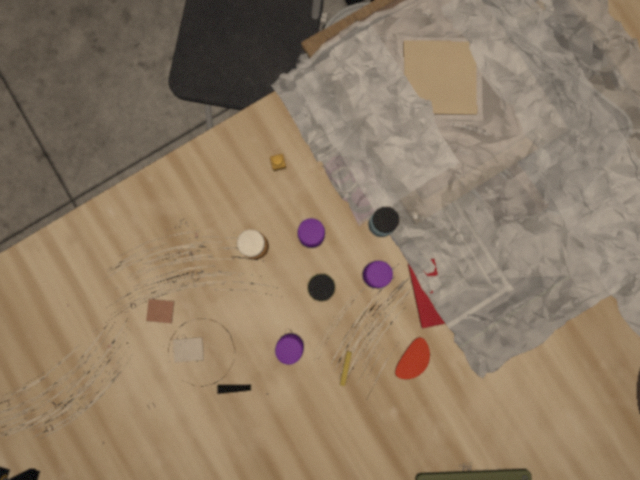

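The top view shows the candidates for the blue jar:
- The black cap at (385,219) has a light-blue side. It shows in the scene view at (341,210).
- The black cap at (321,287) should be the green jar, hidden in the scene view.
- The purple look-alikes are at (311,232), (378,274) and (289,348).

Ochre is at (251,243) and the tin at (278,162). I choose (385,219), and next I'll check it in a close crop, measure the cap and check the height of the crumpled heap beside it.

Run:
```python
from h import *
p=cv2.imread("pics/top0.png");d=np.load("d_top.npy")
s=cv2.imread("pics/scene0.png")
a=cv2.resize(p[180:310,290:430],None,fx=3,fy=3);b=cv2.resize(s[190:255,300:400],None,fx=3.6,fy=6)
cv2.imwrite("pics/crop.png",np.hstack([a,cv2.resize(b,(360,a.shape[0]))]))
vs,us=np.mgrid[120:330,230:500]
P=np.array([world("top",(u,v),d[v,u]) for u,v in zip(us.ravel(),vs.ravel())]);ok=d[vs.ravel(),us.ravel()]>0
P=P[ok]
for n,c in(("blue",(.546,.148)),("green",(.436,.2626)),("ochre",(.51,.373))):
    m=(np.hypot(P[:,0]-c[0],P[:,1]-c[1])<.035)&(P[:,2]>.066);Q=P[m]
    zt=np.median(Q[:,2]);Q=Q[abs(Q[:,2]-zt)<.004]
    print(n,len(Q),Q.mean(0).round(4),zt.round(4),((Q.min(0)+Q.max(0))/2).round(4),np.ptp(Q,axis=0).round(4))
print("cols y",np.arange(.0,.36,.04))
for x in np.arange(.40,.74,.04):
    print(round(x,2),[int(1000*max(P[(abs(P[:,0]-x)<.02)&(abs(P[:,1]-y)<.02),2],default=-.001)) for y in np.arange(0,.36,.04)])
# scene estimate of the cap by back-projecting top at z
print(world("scene",(341.5,204.5),z=.0755),)
```

```text
Traceback (most recent call last):
  File "h.py", line 4, in world
    i=eyes.camera_info(cam);K=np.array(i["K"]);D=np.array(i["D"]);T=np.linalg.inv(np.array(i["world_to_cam"]))
ValueError: time passes only in moves, steps and waits
```

View pics/crop.png

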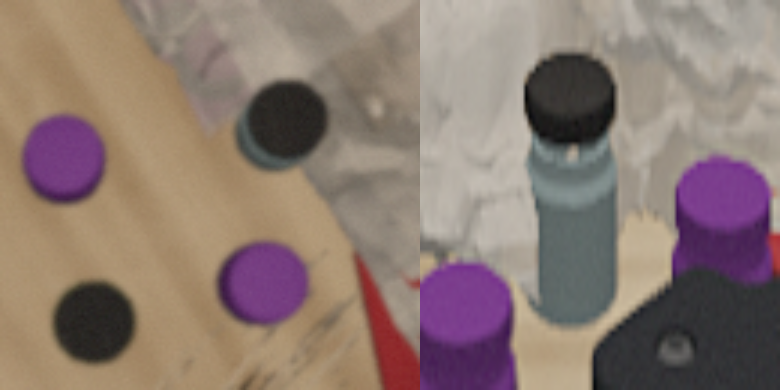

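The crop confirms it: the light-blue jar with a black, proud cap is at top (385,220) and scene (341,206). The other black cap at top (321,287) shows no blue.

```bash
cat > h.py <<'E'
import numpy as np, cv2
from plant import r, eyes, nets
def world(cam,uv,depth=None,z=None):
    i=eyes.camera_info(cam);K=np.array(i["K"]);D=np.array(i["D"]);T=np.linalg.inv(np.array(i["world_to_cam"]))
    uv=np.array(uv,float).reshape(-1,1,2)
    n=cv2.undistortPoints(uv,K,D)[:,0]; d=np.c_[n,np.ones(len(n))]@T[:3,:3].T; o=T[:3,3]
    s=np.ravel(depth) if z is None else (z-o[2])/d[:,2]
    return o+np.reshape(s,(-1,1))*d
E
python3 - <<'E'
from h import *
d=np.load("d_top.npy")
vs,us=np.mgrid[60:400,200:600];vs=vs.ravel();us=us.ravel()
k=d[vs,us]>0;P=world("top",np.c_[us,vs][k],d[vs,us][k])
for n,c in(("blue",(.546,.148)),("green",(.436,.2626)),("ochre",(.51,.373))):
    m=(np.hypot(P[:,0]-c[0],P[:,1]-c[1])<.035)&(P[:,2]>.064);Q=P[m]
    zt=np.median(Q[:,2]);Q=Q[abs(Q[:,2]-zt)<.004]
    print(n,len(Q),Q.mean(0).round(4),zt.round(4),((Q.min(0)+Q.max(0))/2).round(4),np.ptp(Q,axis=0).round(4))
print("cols y",np.arange(.0,.36,.04).round(2))
for x in np.arange(.40,.78,.04):
    print(round(x,2),[int(1000*max(P[(abs(P[:,0]-x)<.02)&(abs(P[:,1]-y)<.02),2],default=-.001)) for y in np.arange(0,.36,.04)])
print(world("scene",(341.5,205),z=.0755))
i=eyes.camera_info("top");print(np.linalg.inv(i["world_to_cam"])[:3,3])
E
```

```text
blue 559 [0.5459 0.1469 0.0746] 0.0746 [0.5464 0.1467 0.0746] [0.046  0.0465 0.0079]
green 582 [0.4342 0.2592 0.0741] 0.0741 [0.4345 0.2597 0.0741] [0.045  0.0454 0.0077]
ochre 577 [0.5114 0.3759 0.0756] 0.0756 [0.512  0.3769 0.0756] [0.0441 0.0458 0.0078]
cols y [0.   0.04 0.08 0.12 0.16 0.2  0.24 0.28 0.32]
0.4 [27, 26, 22, 7, 9, 9, 77, 78, 5]
0.44 [31, 35, 28, 69, 72, 70, 79, 78, 6]
0.48 [29, 22, 24, 65, 71, 68, 6, 6, 5]
0.52 [39, 59, 62, 78, 77, 5, 71, 72, 5]
0.56 [60, 76, 80, 79, 78, 48, 69, 72, 4]
0.6 [89, 90, 83, 79, 50, 57, 53, 5, 5]
0.64 [86, 91, 96, 88, 79, 66, 51, 36, 31]
0.68 [80, 85, 95, 94, 90, 79, 54, 52, 33]
0.72 [76, 84, 112, 114, 97, 88, 54, 49, 34]
0.76 [63, 63, 104, 101, 97, 96, 105, 48, 36]
[[0.54158614 0.15664321 0.0755    ]]
[0.43765433 0.26547161 0.93733923]
```

```bash
python3 -m pendant '[{"claw":0,"dx":30,"dy":-38,"dz":0,"twist":0},{"claw":0,"dx":60,"dy":-75,"dz":0,"twist":0},{"claw":0,"dx":90,"dy":-112,"dz":0,"twist":0},{"claw":0,"dx":120,"dy":-150,"dz":0,"twist":0},{"claw":0,"dx":150,"dy":-187,"dz":0,"twist":0},{"claw":0,"dx":180,"dy":-225,"dz":0,"twist":0},{"claw":0,"dx":180,"dy":-225,"dz":0,"twist":0},{"claw":0,"dx":180,"dy":-225,"dz":0,"twist":0}]' 10
```

```text
clock: 1.3
tool_pos: [0.3638, 0.3718, 0.2147]
eef_rot: [0.15, 0.989, 0.0, 0.0]
contact_force: [-1.3, -0.5, -0.3]
opening: 0.297
finger_force: 0.0
```

```bash
python3 -m pendant '[{"claw":0,"dx":30,"dy":-37,"dz":0,"twist":0},{"claw":0,"dx":60,"dy":-75,"dz":0,"twist":0},{"claw":0,"dx":90,"dy":-112,"dz":0,"twist":0},{"claw":0,"dx":120,"dy":-150,"dz":0,"twist":0},{"claw":0,"dx":150,"dy":-187,"dz":-10,"twist":0},{"claw":0,"dx":183,"dy":-225,"dz":-40,"twist":0},{"claw":0,"dx":183,"dy":-225,"dz":-80,"twist":0},{"claw":0,"dx":183,"dy":-225,"dz":-80,"twist":0}]'
python3 - <<'E'
from h import *
p,d=eyes.snapshot("scene");q,e=eyes.snapshot("top");cv2.imwrite("pics/near.png",np.hstack([cv2.resize(p[150:300,240:440],(400,300)),cv2.resize(q[150:300,290:490],(400,300))]))
s=r.get_state();print(s["clock"],s["tool_pos"],s["eef_rot"],s["opening"],s["contact_force"])
E
```

```text
clock: 2.1
tool_pos: [0.5429, 0.1464, 0.13]
eef_rot: [0.148, 0.989, -0.002, -0.004]
contact_force: [-0.1, 0.2, -0.2]
opening: 0.003
finger_force: 0.0
2.2 [0.54455863 0.1505058  0.13466705] [ 1.46151116e-01  9.89261482e-01  5.95037848e-04 -1.10364219e-03] 0.008550770019827963 [0.32849346 0.21508382 0.40826199]
```

View pics/near.png

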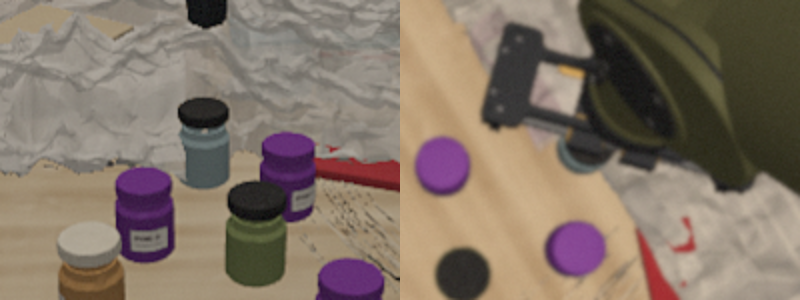

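The close view shows the shut fingers directly over the blue jar: cap at about (203,112) in the scene crop, fingers at about (207,10). The green jar at (257,230) is well clear.

```bash
python3 -m pendant '[{"claw":0,"dx":0,"dy":0,"dz":-15,"twist":0},{"claw":0,"dx":0,"dy":0,"dz":-30,"twist":0},{"claw":0,"dx":0,"dy":0,"dz":-42,"twist":0},{"claw":0,"dx":0,"dy":0,"dz":-48,"twist":0},{"claw":0,"dx":0,"dy":0,"dz":-50,"twist":0},{"claw":0,"dx":0,"dy":0,"dz":-50,"twist":0},{"claw":0,"dx":0,"dy":0,"dz":-50,"twist":0}]'; python3 -c "
from h import *
s=r.get_state();print(s['tool_pos'],s['contact_force'])"
```

```text
clock: 2.9
tool_pos: [0.5462, 0.148, 0.0852]
eef_rot: [0.148, 0.989, 0.0, 0.0]
contact_force: [0.1, -0.1, -0.1]
opening: 0.002
finger_force: 0.0
[0.54616115 0.14799975 0.08517365] [ 0.14648297 -0.09770191 -0.10950968]
```

Position is good, 10 mm above the cap. I'll go down at 2 mm per row.

```bash
python3 -m pendant '[{"claw":0,"dx":0,"dy":0,"dz":-3,"twist":0},{"claw":0,"dx":0,"dy":0,"dz":-6,"twist":0},{"claw":0,"dx":0,"dy":0,"dz":-8,"twist":0},{"claw":0,"dx":0,"dy":0,"dz":-10,"twist":0},{"claw":0,"dx":0,"dy":0,"dz":-12,"twist":0},{"claw":0,"dx":0,"dy":0,"dz":-13,"twist":0},{"claw":0,"dx":0,"dy":0,"dz":-13,"twist":0},{"claw":0,"dx":0,"dy":0,"dz":-13,"twist":0}]'
```

```text
clock: 3.7
tool_pos: [0.5458, 0.1477, 0.0716]
eef_rot: [0.148, 0.989, 0.0, 0.0]
contact_force: [-0.9, -0.5, 0.3]
opening: 0.003
finger_force: 0.0
```

```bash
python3 -m pendant '[{"claw":0,"dx":0,"dy":0,"dz":-0.7,"twist":0},{"claw":0,"dx":0,"dy":0,"dz":-1.4,"twist":0},{"claw":0,"dx":0,"dy":0,"dz":-2,"twist":0},{"claw":0,"dx":0,"dy":0,"dz":-2,"twist":0}]'; python3 -m pendant '[{"claw":0,"dx":0,"dy":0,"dz":-0.7,"twist":0},{"claw":0,"dx":0,"dy":0,"dz":-1.4,"twist":0},{"claw":0,"dx":0,"dy":0,"dz":-1.4,"twist":0}]'
```

```text
clock: 4.1
tool_pos: [0.5457, 0.1477, 0.0695]
eef_rot: [0.148, 0.989, -0.0, -0.0]
contact_force: [-0.1, -0.5, -0.0]
opening: 0.004
finger_force: 0.0
clock: 4.4
tool_pos: [0.5457, 0.1476, 0.068]
eef_rot: [0.148, 0.989, -0.0, -0.0]
contact_force: [0.6, 0.4, 0.0]
opening: 0.003
finger_force: 0.0
```

```bash
python3 -m pendant '[{"claw":0,"dx":0,"dy":0,"dz":-0.5,"twist":0},{"claw":0,"dx":0,"dy":0,"dz":-0.5,"twist":0}]'; python3 -m pendant '[{"claw":0,"dx":0,"dy":0,"dz":-0.5,"twist":0},{"claw":0,"dx":0,"dy":0,"dz":-0.5,"twist":0}]'
python3 - <<'E'
from h import *
p,d=eyes.snapshot("scene");cv2.imwrite("pics/press.png",cv2.resize(p[160:280,260:420],(800,600)))
E
```

```text
clock: 4.6
tool_pos: [0.5457, 0.1477, 0.0676]
eef_rot: [0.148, 0.989, 0.0, -0.0]
contact_force: [0.3, -0.5, 0.4]
opening: 0.008
finger_force: 0.0
clock: 4.8
tool_pos: [0.5457, 0.1477, 0.0671]
eef_rot: [0.148, 0.989, 0.0, -0.0]
contact_force: [0.6, -0.4, 0.2]
opening: 0.005
finger_force: 0.0
```

View pics/press.png

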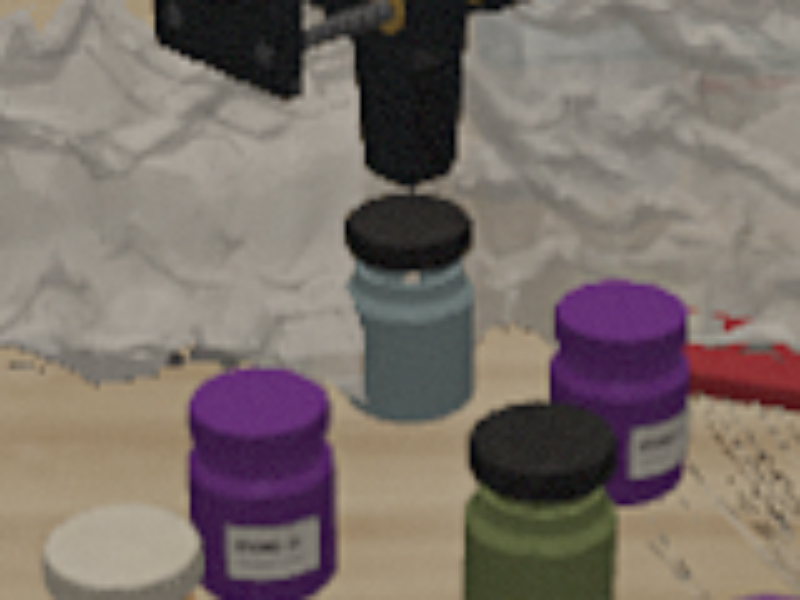

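The fingertips at crop (412,182), about scene (342,196), sit visibly above or behind the cap's rim at crop (408,195), and no force is felt. The two cameras need comparing.

Run:
```python
from h import *
def proj(c,p):
    i=eyes.camera_info(c);M=np.array(i["world_to_cam"])
    return cv2.projectPoints(np.array([p],float),cv2.Rodrigues(M[:3,:3])[0],M[:3,3],np.array(i["K"]),np.array(i["D"]))[0].ravel().round(1),(M@np.r_[p,1])[2].round(3)
s=r.get_state();t=s["tool_pos"];print(t)
for c in("scene","top"):print(c,np.array(eyes.camera_info(c)["K"]).round(0).tolist(),"TCP",proj(c,t),"captop.0755",proj(c,[.546,.147,.0755]),"base",proj(c,[.546,.147,0]))
p,d=eyes.snapshot("scene")
for v in range(180,250,4): print(v,d[v,338:347:4].round(3),world("scene",(342,v),d[v,342])[0].round(3))
p,d=eyes.snapshot("scene")
for q in("blue_jar_top","blue_jar","green_jar_top","green_jar","ochre_jar_top","ochre_jar"):
    for x in nets.place_of("scene",q)[:4]:
        u=np.array(x["position"])*[640,480];print(q,u.round(1),round(x["confidence"],2),world("scene",u,z=.075 if "top" in q else 0)[0].round(3))
```

```text
[0.54574413 0.14770084 0.06712644]
scene [[530.0, 0.0, 333.0], [0.0, 530.0, 244.0], [0.0, 0.0, 1.0]] TCP (array([342. , 206.7]), np.float64(0.959)) captop.0755 (array([342. , 202.4]), np.float64(0.956)) base (array([342.2, 238.7]), np.float64(0.994))
top [[515.0, 0.0, 327.0], [0.0, 515.0, 241.0], [0.0, 0.0, 1.0]] TCP (array([384.5, 219.3]), np.float64(0.878)) captop.0755 (array([385.6, 218.5]), np.float64(0.87)) base (array([380.1, 223.8]), np.float64(0.945))
180 [0.912 0.918 0.924] [0.539 0.159 0.126]
184 [0.922 0.923 0.93 ] [0.54  0.158 0.117]
188 [0.925 0.927 0.934] [0.539 0.159 0.11 ]
192 [0.928 0.928 0.938] [0.538 0.16  0.103]
196 [0.935 0.934 0.944] [0.539 0.159 0.095]
200 [0.972 0.967 0.971] [0.552 0.136 0.074]
204 [0.956 0.952 0.953] [0.544 0.151 0.075]
208 [0.    0.941 0.94 ] [0.537 0.163 0.073]
212 [0.943 0.942 0.942] [0.536 0.165 0.067]
216 [0.995 0.994 0.992] [0.557 0.129 0.037]
220 [0.953 0.952 0.952] [0.537 0.164 0.05 ]
224 [0.953 0.952 0.951] [0.535 0.167 0.044]
228 [0.956 0.957 0.958] [0.535 0.167 0.035]
232 [0.963 0.961 0.963] [0.535 0.167 0.027]
236 [0.965 0.961 0.965] [0.533 0.17  0.021]
240 [0.97  0.969 0.97 ] [0.535 0.167 0.011]
244 [0.977 0.973 0.974] [0.535 0.168 0.002]
248 [0.967 0.967 0.967] [ 0.53   0.175 -0.001]
blue_jar_top [341.4 237. ] 0.7 [0.485 0.256 0.075]
blue_jar_top [383.7 224. ] 0.68 [0.445 0.184 0.075]
blue_jar_top [339.2 199.6] 0.66 [0.557 0.138 0.075]
blue_jar_top [311.7 236.8] 0.61 [0.527 0.279 0.075]
blue_jar [342.2 234.5] 0.79 [0.554 0.133 0.   ]
blue_jar [309.4 274.3] 0.79 [0.535 0.278 0.   ]
blue_jar [413.4 324. ] 0.74 [0.331 0.314 0.   ]
blue_jar [288.9 309.2] 0.74 [0.51  0.375 0.   ]
green_jar_top [366.1 245.4] 0.68 [0.439 0.26  0.075]
green_jar [364.8 286.2] 0.79 [0.438 0.263 0.   ]
ochre_jar_top [280.5 267.7] 0.59 [0.518 0.378 0.075]
ochre_jar [289.3 309.4] 0.56 [0.51  0.375 0.   ]
```

Laterally the fingers are over the cap, but the depth puts their lower end at z≈0.09, against a reported TCP z of 0.067. The cap top is still at 0.075, so there is a z discrepancy of about 20 mm. I'll keep going down in small steps and watch the force.

```bash
python3 -m pendant '[{"claw":0,"dx":0,"dy":0,"dz":-1,"twist":0},{"claw":0,"dx":0,"dy":0,"dz":-2,"twist":0},{"claw":0,"dx":0,"dy":0,"dz":-3,"twist":0}]'|egrep 'tool|cont';python3 -m pendant '[{"claw":0,"dx":0,"dy":0,"dz":-1,"twist":0},{"claw":0,"dx":0,"dy":0,"dz":-2,"twist":0},{"claw":0,"dx":0,"dy":0,"dz":-2,"twist":0}]'|egrep 'tool|cont'
python3 - <<'E'
from h import *
p,d=eyes.snapshot("scene");cv2.imwrite("pics/press2.png",cv2.resize(p[175:255,290:395],(800,600),interpolation=cv2.INTER_CUBIC))
E
```

```text
tool_pos: [0.5457, 0.1477, 0.064]
contact_force: [-0.4, 0.5, 0.7]
tool_pos: [0.5457, 0.1477, 0.062]
contact_force: [-0.4, -0.4, -0.1]
```

View pics/press2.png

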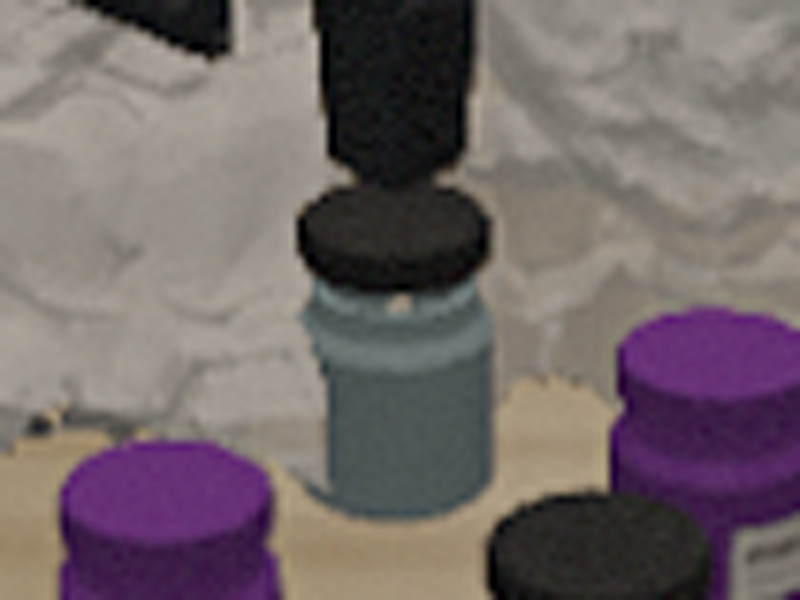

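The fingertips at crop (395,180) are now at the back rim of the cap, whose centre is at crop (395,220), and still above it. That leaves roughly 8–10 mm to contact.

```bash
python3 -m pendant '[{"claw":0,"dx":0,"dy":0,"dz":-1,"twist":0},{"claw":0,"dx":0,"dy":0,"dz":-2,"twist":0},{"claw":0,"dx":0,"dy":0,"dz":-3,"twist":0},{"claw":0,"dx":0,"dy":0,"dz":-4,"twist":0}]'|egrep 'tool|cont';for k in 1 ; do python3 -m pendant '[{"claw":0,"dx":0,"dy":0,"dz":-1,"twist":0},{"claw":0,"dx":0,"dy":0,"dz":-2,"twist":0}]'|egrep 'tool|cont'; done; python3 -m pendant '[{"claw":0,"dx":0,"dy":0,"dz":-1,"twist":0},{"claw":0,"dx":0,"dy":0,"dz":-2,"twist":0}]'|egrep 'tool|cont'
```

```text
tool_pos: [0.5457, 0.1477, 0.058]
contact_force: [-0.2, -0.2, -0.3]
tool_pos: [0.5458, 0.1477, 0.056]
contact_force: [-0.0, 0.3, -0.2]
tool_pos: [0.5458, 0.1477, 0.0541]
contact_force: [-0.1, -0.0, -1.3]
```

```bash
python3 -m pendant '[{"claw":0,"dx":0,"dy":0,"dz":-1,"twist":0},{"claw":0,"dx":0,"dy":0,"dz":-1,"twist":0}]'|egrep 'tool|cont'; python3 -m pendant '[{"claw":0,"dx":0,"dy":0,"dz":-1,"twist":0},{"claw":0,"dx":0,"dy":0,"dz":-1,"twist":0}]'|egrep 'tool|cont'
python3 - <<'E'
from h import *
p,d=eyes.snapshot("scene");cv2.imwrite("pics/press3.png",cv2.resize(p[175:255,290:395],(800,600),interpolation=cv2.INTER_CUBIC))
for v in range(188,216,2): print(v,world("scene",(342,v),d[v,342])[0].round(3))
E
```

```text
tool_pos: [0.5457, 0.1477, 0.053]
contact_force: [0.3, -0.5, -0.6]
tool_pos: [0.5457, 0.1477, 0.052]
contact_force: [0.5, 0.7, 0.2]
188 [0.539 0.16  0.111]
190 [0.54  0.158 0.106]
192 [0.537 0.162 0.104]
194 [0.538 0.161 0.1  ]
196 [0.539 0.159 0.095]
198 [0.539 0.16  0.091]
200 [0.54  0.158 0.087]
202 [0.538 0.161 0.084]
204 [0.539 0.159 0.079]
206 [0.541 0.156 0.073]
208 [0.538 0.162 0.073]
210 [0.534 0.167 0.072]
212 [0.534 0.168 0.068]
214 [0.536 0.165 0.063]
```

View pics/press3.png

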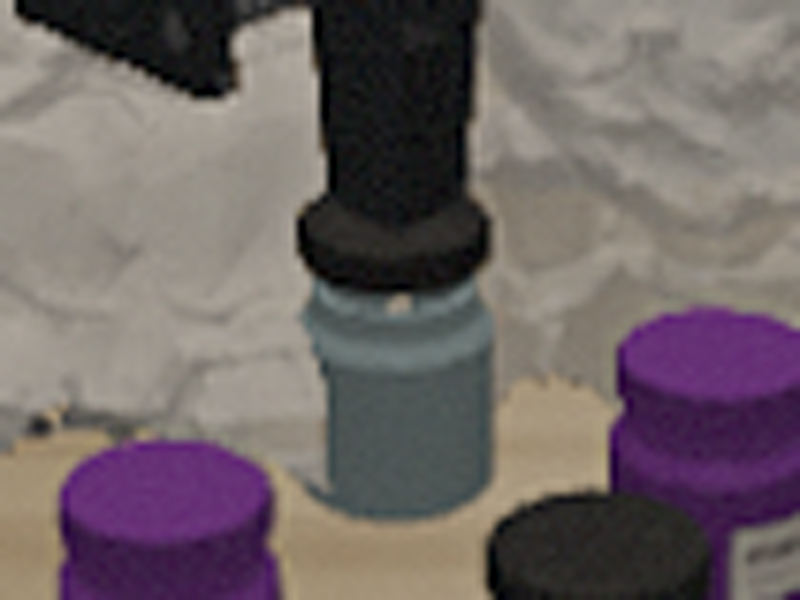

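The fingertips at crop (395,222) now just reach the cap's top face, and the cap is still up. I'll continue in 0.5–1 mm steps.

```bash
python3 -m pendant '[{"claw":0,"dx":0,"dy":0,"dz":-1,"twist":0},{"claw":0,"dx":0,"dy":0,"dz":-1,"twist":0}]'|egrep 'tool|cont'; python3 -m pendant '[{"claw":0,"dx":0,"dy":0,"dz":-1,"twist":0},{"claw":0,"dx":0,"dy":0,"dz":-1,"twist":0}]'|egrep 'tool|cont';  python3 -m pendant '[{"claw":0,"dx":0,"dy":0,"dz":-1,"twist":0},{"claw":0,"dx":0,"dy":0,"dz":-1,"twist":0}]'|egrep 'tool|cont'; python3 -m pendant '[{"claw":0,"dx":0,"dy":0,"dz":-1,"twist":0},{"claw":0,"dx":0,"dy":0,"dz":-1,"twist":0}]'|egrep 'tool|cont'
```

```text
tool_pos: [0.5457, 0.1477, 0.051]
contact_force: [0.0, -0.4, 0.2]
tool_pos: [0.5458, 0.1477, 0.0501]
contact_force: [-0.1, -0.5, -0.3]
tool_pos: [0.5458, 0.1477, 0.0491]
contact_force: [-0.3, 0.8, 0.2]
tool_pos: [0.5458, 0.1477, 0.0481]
contact_force: [-0.3, 0.9, 0.6]
```

```bash
python3 -m pendant '[{"claw":0,"dx":0,"dy":0,"dz":-1,"twist":0},{"claw":0,"dx":0,"dy":0,"dz":-1,"twist":0}]'|egrep 'tool|cont'; python3 -m pendant '[{"claw":0,"dx":0,"dy":0,"dz":-1,"twist":0},{"claw":0,"dx":0,"dy":0,"dz":-1,"twist":0}]'|egrep 'tool|cont'
python3 - <<'E'
from h import *
p,d=eyes.snapshot("scene");cv2.imwrite("pics/press4.png",cv2.resize(p[175:255,290:395],(800,600),interpolation=cv2.INTER_CUBIC))
E
```

```text
tool_pos: [0.5458, 0.1477, 0.047]
contact_force: [-0.4, 0.3, 0.0]
tool_pos: [0.5458, 0.1477, 0.046]
contact_force: [-0.0, 0.8, -0.3]
```

View pics/press4.png

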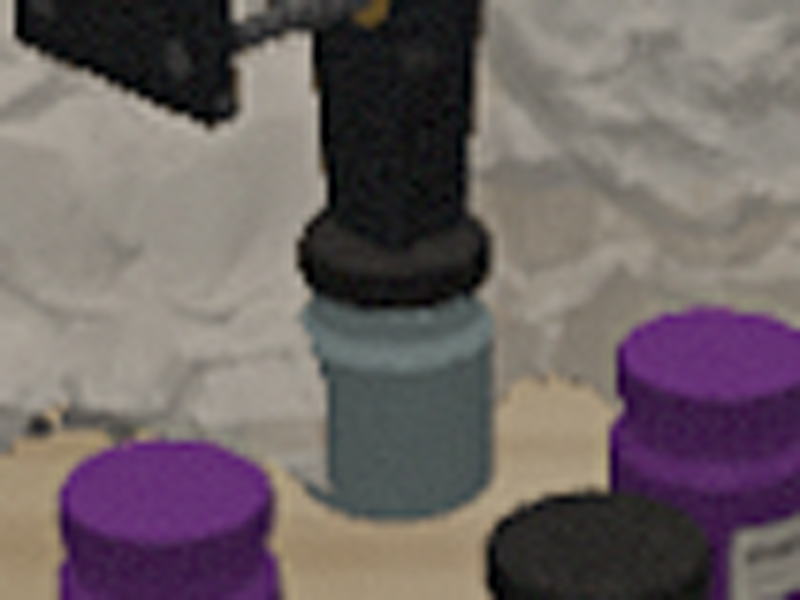

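The cap is sinking. Its lower edge has gone from crop row 288 to 303, about 4 mm, and only a thin gap remains at the neck. The force reading hardly responds, so I'll watch the joint torques and the tracking as well, at 0.5 mm per step.

```bash
cat > t.py <<'E'
from h import *
s=r.get_state();print("tau",np.round(s["joint_torque"],2),"F",np.round(s["contact_force"],1),"M",np.round(s["moment"],2),"z",round(s["tool_pos"][2],5))
E
python3 t.py
python3 -m pendant '[{"claw":0,"dx":0,"dy":0,"dz":-0.5,"twist":0},{"claw":0,"dx":0,"dy":0,"dz":-0.5,"twist":0}]'>/dev/null; python3 t.py; python3 -m pendant '[{"claw":0,"dx":0,"dy":0,"dz":-0.5,"twist":0},{"claw":0,"dx":0,"dy":0,"dz":-0.5,"twist":0}]'>/dev/null; python3 t.py;python3 -m pendant '[{"claw":0,"dx":0,"dy":0,"dz":-0.5,"twist":0},{"claw":0,"dx":0,"dy":0,"dz":-0.5,"twist":0}]'>/dev/null; python3 t.py
```

```text
tau [-2.000e-02 -5.244e+01 -9.700e-01 -7.760e+00 -3.000e-02  9.000e-02
 -0.000e+00] F [-1.5  0.2  0.3] M [ 0.08  0.   -0.  ] z 0.04604
tau [-2.000e-02 -5.225e+01 -9.600e-01 -7.710e+00 -3.000e-02  9.000e-02
 -0.000e+00] F [-0.9 -0.1  0.2] M [-0.01 -0.06 -0.07] z 0.04559
tau [-1.000e-02 -5.212e+01 -9.500e-01 -7.690e+00 -2.000e-02  7.000e-02
 -0.000e+00] F [0.7 0.9 1.1] M [ 0.01 -0.03 -0.01] z 0.04511
tau [-1.000e-02 -5.209e+01 -9.400e-01 -7.670e+00 -2.000e-02  6.000e-02
 -0.000e+00] F [ 0.1 -0.2  0.5] M [0.01 0.06 0.01] z 0.0446
```

```bash
python3 -m pendant '[{"claw":0,"dx":0,"dy":0,"dz":-0.5,"twist":0},{"claw":0,"dx":0,"dy":0,"dz":-0.5,"twist":0}]'>/dev/null; python3 t.py; python3 -m pendant '[{"claw":0,"dx":0,"dy":0,"dz":-0.5,"twist":0},{"claw":0,"dx":0,"dy":0,"dz":-0.5,"twist":0}]'>/dev/null; python3 t.py
python3 - <<'E'
from h import *
p,d=eyes.snapshot("scene");cv2.imwrite("pics/press5.png",cv2.resize(p[175:255,290:395],(800,600),interpolation=cv2.INTER_CUBIC))
E
```

```text
tau [-1.000e-02 -5.212e+01 -9.300e-01 -7.650e+00 -2.000e-02  7.000e-02
 -0.000e+00] F [-0.3  0.3  0.5] M [ 0.02  0.05 -0.01] z 0.04409
tau [-3.00e-02 -5.09e+01 -8.90e-01 -7.67e+00  0.00e+00 -1.00e-01 -0.00e+00] F [-0.4 -0.5  3.3] M [-0.04  0.13 -0.01] z 0.04379
```

View pics/press5.png

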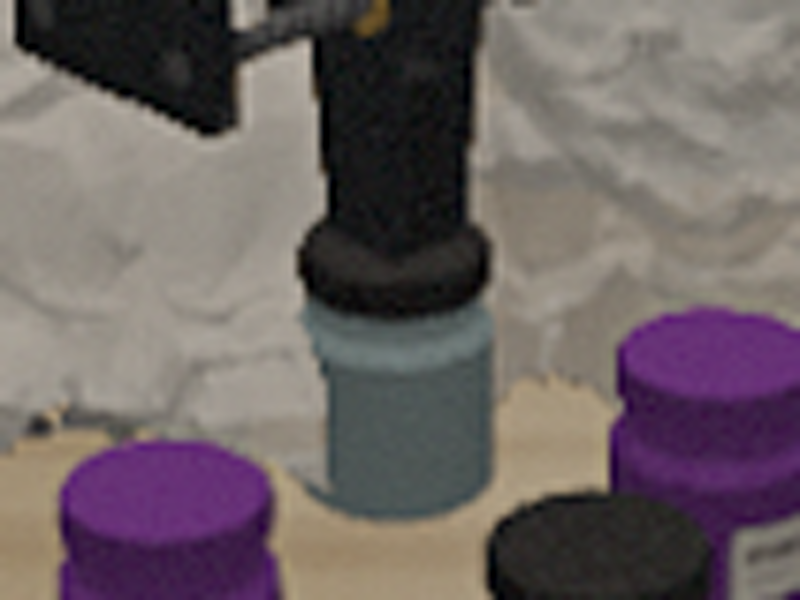

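The cap now sits on the shoulder with its lower edge at crop row 316. The force and torque jumped, which suggests it has reached the stop. One more 0.5 mm step will confirm.

```bash
python3 -m pendant '[{"claw":0,"dx":0,"dy":0,"dz":-0.4,"twist":0},{"claw":0,"dx":0,"dy":0,"dz":-0.4,"twist":0},{"claw":0,"dx":0,"dy":0,"dz":-0.4,"twist":0}]'>/dev/null; python3 t.py
```

```text
tau [-3.000e-02 -4.906e+01 -8.000e-01 -7.670e+00  4.000e-02 -3.500e-01
  0.000e+00] F [-2.5  0.1  7.5] M [-0.12  0.27 -0.04] z 0.04378
```

It's a hard stop: z stayed fixed while the force rose to 7.5 N. I'll withdraw straight up.

```bash
python3 -m pendant '[{"claw":0,"dx":0,"dy":0,"dz":2,"twist":0},{"claw":0,"dx":0,"dy":0,"dz":10,"twist":0},{"claw":0,"dx":0,"dy":0,"dz":30,"twist":0},{"claw":0,"dx":0,"dy":0,"dz":65,"twist":0},{"claw":0,"dx":0,"dy":0,"dz":100,"twist":0},{"claw":0,"dx":0,"dy":0,"dz":130,"twist":0},{"claw":0,"dx":0,"dy":0,"dz":150,"twist":0},{"claw":0,"dx":0,"dy":0,"dz":150,"twist":0}]'
python3 -m pendant '[{"claw":0,"dx":0,"dy":0,"dz":0,"twist":0},{"claw":0,"dx":0,"dy":0,"dz":0,"twist":0},{"claw":0,"dx":0,"dy":0,"dz":0,"twist":0}]' >/dev/null
python3 - <<'E'
from h import *
p,d=eyes.snapshot("scene");cv2.imwrite("pics/end.png",cv2.resize(p[175:255,290:395],(800,600),interpolation=cv2.INTER_CUBIC))
P=world("scene",[(u,v) for v in range(202,212) for u in range(334,350)],d[202:212,334:350])
P=P[d[202:212,334:350].ravel()>0]
print(np.median(P[:,2]))
E
python3 t.py
```

```text
clock: 10.55
tool_pos: [0.5476, 0.1484, 0.1963]
eef_rot: [0.148, 0.989, 0.002, 0.003]
contact_force: [0.8, 0.3, 1.0]
opening: 0.005
finger_force: 0.0
0.06667988793007584
tau [ 3.000e-02 -4.844e+01 -1.860e+00 -1.319e+01 -3.000e-02  7.000e-02
 -0.000e+00] F [0.  0.6 0.1] M [-0.04  0.02  0.04] z 0.19212
```

View pics/end.png

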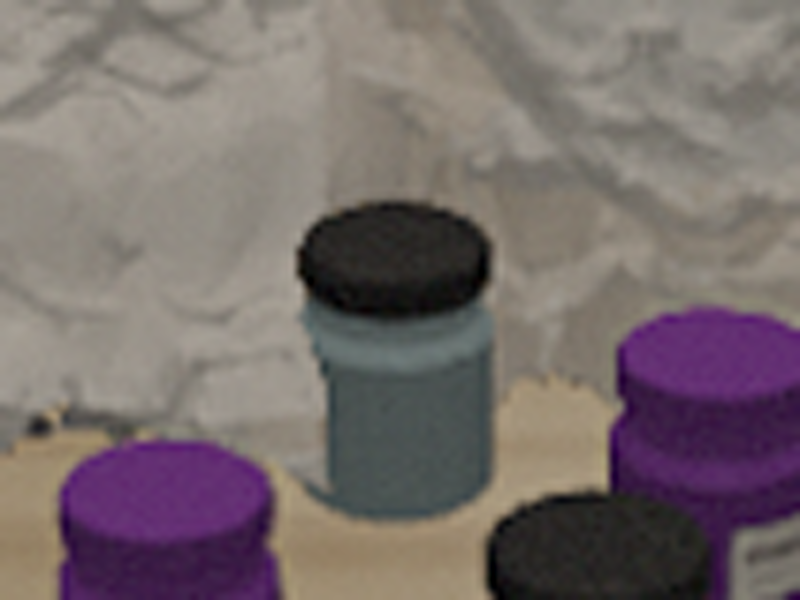

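The cap stays seated at crop (395,255), with its top at z≈0.067. The jar is upright and has not moved, and the arm is clear.

```bash
python3 -c "
from plant import r
print(r.finish_job())"
```

```text
the job is handed in; nothing more can be done
None
```

The blue jar's cap is pressed fully home (the last force reading at the stop was 7.5 N), the jar looks unmoved and upright, the arm is clear of everything, and the job is handed in; the judge's result was not shown.

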